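# Build the marking stack for a brass case

### The job

Set up the next part for laser marking on the blue pad, one piece at a time from the bottom up: first the aluminium riser, on it the plywood spacer, on that the black nest with its pocket facing up, and last the brass case, upright and seated down in the pocket. Centre each piece on the one below with their long sides lined up, set it down without dropping it and let it go. The orange pad is not used; leave the red case and the pliers where they lie.

Things in the scene. Friction and masses are not known exactly. Their poses are not given: they have to be found in the camera images.
- pad_blue: flat blue plastic pad fixed to the work plate, 110 x 70 mm, 3 mm thick; the stack stands on it. Origin: centre of its underside; x along its long side, y along its short side, z up. It may lie anywhere among the other things, turned up to 0.6 rad either way
- pad_orange: flat orange pad of the same size, 110 x 70 x 3 mm, fixed; not used. Origin: centre of its underside; x along its long side, y along its short side, z up. 
- riser: solid aluminium block, bare silvery metal with four small dark screw holes on top, 100 x 60 mm, 30 mm high, 0.34 to 0.59 kg, loose on the work plate (surface at z = 0). Origin: centre of its underside; x along its long side, y along its short side, z up. 
- spacer: plain plywood block, 100 x 50 mm, 18 mm high, about 60 g, loose. Origin: centre of its underside; x along its long side, y along its short side, z up. 
- nest: black plastic holder, 92 x 60 mm outside, 22 mm high, about 100 g, loose, with a rectangular pocket in its top (grey floor), 60 x 40 mm and 12 mm deep, centred; the pocket's floor is 10 mm above the underside. The walls beside the pocket are 10 mm thick on the long sides and 16 mm at the ends. Origin: centre of its underside; x along its long side, y along its short side, z up. 
- case_brass: brass case, a yellow metal block 50 x 30 mm, 34 mm high with a thin dark line round it, about 100 g, loose, standing upright; it goes into the nest's pocket with 5 mm to spare on every side and then stands 22 mm out of it. Origin: centre of its underside; x along its long side, y along its short side, z up. 
- case_red: bystander: case of the same shape and size painted red, loose, standing; leave it. Origin: centre of its underside; x along its long side, y along its short side, z up. 
- pliers: bystander: small pliers with one red and one yellow handle, 130 mm long, lying loose at the far edge of the work, up to 13 mm high; leave them. Origin under the pivot, x towards the jaws
There are look-alikes about, which are no part of the job. Several things look just like the spacer: the one meant starts farthest from the robot's base. Of the things that look like the case_brass, the larger one is meant.

How it is judged (in metres and radians):
On the way, in this order (a step that is already met when the one before it is completed fails the run):
1. the aluminium riser lies squarely on the blue pad, let go (horizontal distance between riser and pad_blue below 0.012 m and z of riser in the frame of pad_blue between -0.001 and 0.007 m and angle between the x axis of riser and the x axis of pad_blue, either way round below 0.2 rad and angle between riser's own z axis and vertical below 0.07 rad and contact force between riser and the fingers below 0.2 N), for 0.2 s.
2. the plywood spacer lies squarely on the riser, let go (horizontal distance between spacer and riser below 0.01 m and z of spacer in the frame of riser between 0.026 and 0.034 m and angle between the x axis of spacer and the x axis of riser, either way round below 0.2 rad and angle between spacer's own z axis and vertical below 0.07 rad and contact force between spacer and the fingers below 0.2 N), for 0.2 s.
3. the black nest lies squarely on the spacer, let go (horizontal distance between nest and spacer below 0.01 m and z of nest in the frame of spacer between 0.014 and 0.022 m and angle between the x axis of nest and the x axis of spacer, either way round below 0.2 rad and angle between nest's own z axis and vertical below 0.07 rad and contact force between nest and the fingers below 0.2 N), for 0.2 s.
4. the brass case is seated in the nest's pocket, let go (horizontal distance between case_brass and nest below 0.009 m and z of case_brass in the frame of nest between 0.006 and 0.014 m and angle between the x axis of case_brass and the x axis of nest, either way round below 0.2 rad and angle between case_brass's own z axis and vertical below 0.07 rad and contact force between case_brass and the fingers below 0.2 N), for 0.2 s.
At the end, for the whole second after the job is handed in: Riser centred on the blue pad within 12 mm, spacer on riser and nest on spacer within 10 mm, brass case in the nest within 9 mm, on the pocket floor; each flat (4 mm in height, 0.07 rad tilt), long side within 0.2 rad of the one below; all at rest (horizontal distance between riser and pad_blue below 0.012 m and z of riser in the frame of pad_blue between -0.001 and 0.007 m and angle between the x axis of riser and the x axis of pad_blue, either way round below 0.2 rad and angle between each of riser, spacer, nest, case_brass's own z axis and vertical below 0.07 rad and horizontal distance between spacer and riser below 0.01 m and z of spacer in the frame of riser between 0.026 and 0.034 m and angle between the x axis of spacer and the x axis of riser, either way round below 0.2 rad and horizontal distance between nest and spacer below 0.01 m and z of nest in the frame of spacer between 0.014 and 0.022 m and angle between the x axis of nest and the x axis of spacer, either way round below 0.2 rad and horizontal distance between case_brass and nest below 0.009 m and z of case_brass in the frame of nest between 0.006 and 0.014 m and angle between the x axis of case_brass and the x axis of nest, either way round below 0.2 rad and linear speed of each of riser, spacer, nest, case_brass below 0.02 m/s); the robot touches nothing.
It fails at once if the red case is shifted more than 20 mm (distance of case_red from where it was at the start of the episode above 0.02 m).
It fails at once if the pliers is shifted more than 20 mm (distance of pliers from where it was at the start of the episode above 0.02 m).
It fails at once if a piece of the stack is dropped (falls freely faster than 0.6 m/s) ((linear speed of riser above 0.6 m/s and contact force between riser and the fingers below 0.05 N) or (linear speed of spacer above 0.6 m/s and contact force between spacer and the fingers below 0.05 N) or (linear speed of nest above 0.6 m/s and contact force between nest and the fingers below 0.05 N) or (linear speed of case_brass above 0.6 m/s and contact force between case_brass and the fingers below 0.05 N)).
It also fails if it takes over 120 s, if anything falls off the work surface, if the arm or the gripper's body presses on something with over 40 N, if the wrist force passes 120 N, or if a joint passes its speed limit or range.

### The arm

A 6-joint arm with a two-finger parallel gripper is mounted at the origin on the work surface. World frame = base frame: x ahead of the robot, y to its left, z up, the work surface at z = 0. Lengths are in m, angles in degrees, forces in N, time in s.
With the tool pointing down it reaches from about 0.25 to 0.725 m from the base axis. Payload 9.7 kg.
Tool frame: the origin (TCP) lies at the very end of the fingers, on their centre line; the grasp point (between the pads) lies 19 mm behind it; z points along the fingers, y is the line along which they close (so a half turn about z gives the same grasp; the last joint's range is limited). The gripper opens to 85 mm and grips with 20 to 120 N. Pads are 22 mm wide; open, the fingers measure 114 mm over their backs; the gripper's body (76 mm by 85 mm) begins 54 mm behind the grasp point. The pads swing forward as they close: fully open they stand 13 mm farther back than shut.
Start: joints at [-76.891, 4.979, 10.078, 95.1, 0, 90], TCP at [0.125, -0.536, 0.231] pointing down, gripper open.
Joint ranges: [-179.16, 179.16], [-48.56, 103.87], [-65.8, 70.77], [-126.05, 130.52], [-82.76, 87.17], [-180, 180]. Speed limits (degrees/s): [127.2, 127.2, 147.25, 180, 180, 180].

### API

Orientations are given as [roll, pitch, yaw] about the fixed x, y, z axes, in that order (R = Rz(yaw) Ry(pitch) Rx(roll)).
In Python, from workcell import bot, viewer, finder gives the robot as it stands. The module is installed in compiled form; this text tells all that it offers.
- The arm moves only by the shell command python3 -m inch 'ROWS' [FORCE]. ROWS is JSON, a list that holds one entry, the list of rows, each a list of 7 numbers: the opening in per cent of the stroke, from 0 (shut) to 100 (fully open), then the shift along the tool's x, y, z in mm, then the turn, a rotation vector about the tool's x, y, z in degrees. In form: [[[grip, tx, ty, tz, ax, ay, az], ...]]. A call has 1 to 8 rows; each row shifts and turns the commanded pose from where the row before left it, along the tool's axes as they then stand; what a row does not reach is not made up. A row lasts 1/8 s, in which the tool goes at most 62.5 mm and 10.7 degrees, less where a joint would pass 70% of its speed; a pose out of reach is approached as far as the arm can. A call with a gripper value outside its range is refused whole. The fingers move at their own pace and stop on an object; FORCE is the grip in N (left out, the last holds). Time passes only in rows, so rows that do not move let the fingers close. It gives the time, the measured TCP pose, the force, the opening and the grip force at its end, in the units of the state.
- bot.get_obs(): the state, without advancing time (a new reading comes with each control period).
- viewer.camera(name): name is "scene" or "top" or "wrist"; returns a dict with "pixels" (480x640x3 uint8, red, green, blue), "vfov" (degrees; the focal length in pixels is half the picture's height over the tangent of half this angle, whatever the lens; pixels are square), "cx", "cy" (the principal point, pixels), "R" (3x3) and "t" (3): a world point X has camera coordinates R X + t. Camera axes: x right, y down, z forward; pixel columns grow to the right and rows downward; lengths in m; the calibration is good to about 2 mm. A picture is of the moment at which its call begins. There is no depth.
- bot.job_done(): hands the job in; it is judged then, once.
Trained networks look in the newest picture that a camera, given by its name, has taken for a name from the list of things; names that differ only in an ending like _2 or _b are one class to them, and where a whole thing is asked for, a point or a joint stands for the part that bears it (a point fixed in the world has none). Each returns a list of dicts, best first, with "conf" (0 to 1); they miss things now and then, are a little off and sometimes report something else, mostly with a low value. They report only what shows in the picture. A call takes as long as a camera call. They do not tell look-alikes from the thing itself.
- finder.outline_of(camera, thing): "pixels" (480x640 bool, what is visible of it) and "extent" ([centre column, centre row, width, height] in pixels, round what is visible of it).
- finder.mark_of(camera, thing): "position" ([column, row] in pixels: a listed point, or the origin of a listed thing).
The state is a dict: "time": time; "q": joint angles; "qd": joint speeds; "joint_efforts": joint torques, N m; "ee_pos": TCP position; "tcp_rot": TCP orientation; "wrist_force": force on the tool from outside, world axes, zero at the start; "torque": the same for the moment, N m; "opening": finger opening in m; "grasp_force": force on a finger pad.
Only numpy, scipy, OpenCV 4.12 (cv2) and the standard library are available. Lean on these libraries where they do the work, as an engineer would, in place of code of your own. Each camera call takes 0.05 s, during which the arm holds its last target. There are 200 camera calls.

## Working session

There is one attempt and no reset: what is moved stays moved. The work goes in short steps, Python scripts to look and compute and a shell command to move; the robot and the scene stay as the last step left them, time stands still between calls to the robot, and variables do not carry over. Pictures are saved under pics/ and viewed, at most 14 in all, crops included, and the job is handed in when it is done.

```bash
mkdir -p pics; python3 - <<'E'
from workcell import bot, viewer, finder
import cv2,numpy as np
print(bot.get_obs())
for n in ["scene","top"]:
    c=viewer.camera(n); print(n,{k:v for k,v in c.items() if k!="pixels"})
    cv2.imwrite(f"pics/{n}0.png",c["pixels"][:,:,::-1])
    for th in ["pad_blue","pad_orange","riser","spacer","nest","case_brass","case_red","pliers"]:
        print(th,[(round(d["conf"],2),np.round(d["extent"]).tolist()) for d in finder.outline_of(n,th)])
E
```

```text
{'time': 0.0, 'q': array([-7.68913979e+01,  5.01213869e+00,  1.00340454e+01,  9.50986193e+01,
       -5.38289595e-04,  9.00014156e+01]), 'qd': array([ 0.03166447, -0.07535336, -0.03756449, -0.02771381,  0.06757496,
        0.04793359]), 'joint_efforts': array([ 9.82831298e-04, -5.20386314e+01,  4.64804113e+01,  1.60882669e-02,
        1.34305305e-04,  1.10084767e-05]), 'ee_pos': array([ 0.12468533, -0.53545091,  0.23056944]), 'tcp_rot': array([-1.79923287e+02,  5.40184423e-04,  1.31071873e+01]), 'wrist_force': array([-0.98147719,  0.14114563,  0.98043805]), 'torque': array([0.03524474, 0.00612665, 0.00038237]), 'grasp_force': 0.0, 'opening': 0.08519235656064816}
scene {'vfov': 49.14443465227775, 'cx': 320.1947956990224, 'cy': 238.9078026461942, 'R': array([[-0.42518024,  0.90503159,  0.01181485],
       [ 0.59094797,  0.28746497, -0.75375353],
       [-0.68556711, -0.31349915, -0.65705101]]), 't': array([ 0.23956812, -0.30949017,  1.44243764])}
pad_blue [(0.8, [453.0, 241.0, 56.0, 40.0])]
pad_orange [(0.97, [536.0, 308.0, 70.0, 46.0])]
riser [(0.69, [255.0, 183.0, 27.0, 36.0])]
space
[... 486 characters left out ...]
array([[-0.00226676, -0.99988568, -0.01494959],
       [-0.98584106,  0.00474099, -0.16761543],
       [ 0.16766714,  0.01435798, -0.9857391 ]]), 't': array([0.01301926, 0.59489573, 1.03816245])}
pad_blue [(0.59, [220.0, 325.0, 50.0, 56.0])]
pad_orange [(0.15, [442.0, 320.0, 52.0, 55.0])]
riser [(0.84, [442.0, 318.0, 52.0, 53.0])]
spacer [(0.94, [376.0, 350.0, 50.0, 30.0]), (0.58, [328.0, 295.0, 32.0, 49.0]), (0.55, [284.0, 358.0, 53.0, 51.0])]
nest [(0.95, [254.0, 228.0, 36.0, 49.0])]
case_brass [(0.95, [399.0, 226.0, 20.0, 28.0]), (0.48, [406.0, 265.0, 19.0, 20.0])]
case_red [(0.93, [510.0, 274.0, 23.0, 24.0])]
pliers [(0.73, [315.0, 145.0, 27.0, 60.0]), (0.47, [328.0, 298.0, 32.0, 43.0])]
```

View pics/scene0.png

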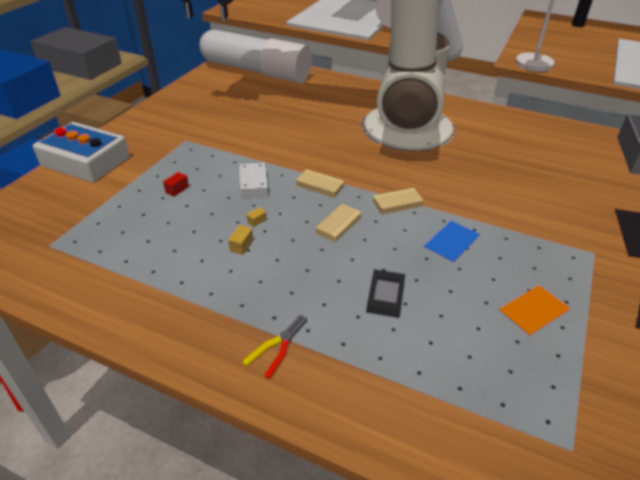

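View pics/top0.png

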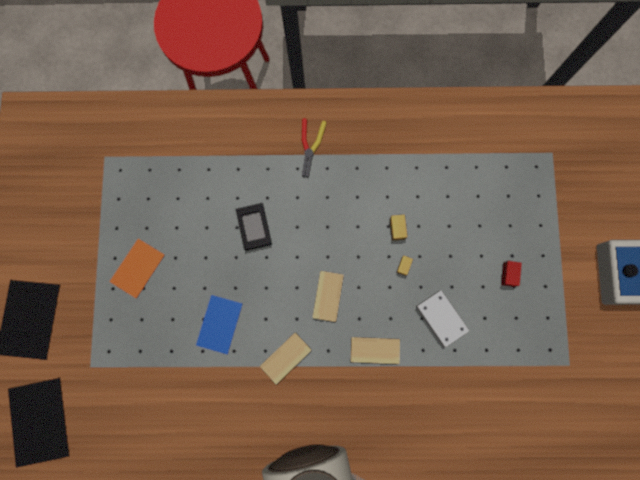

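The scene view shows three plywood blocks at (342,222), (400,200) and (320,183), and two brass blocks at (241,239) and (256,216). In the top view the blue pad is at (220,325), riser (442,319), nest (254,227), red case (512,274) and pliers (312,145). I'll fit poses next.

```bash
cat > h.py <<'E'
from workcell import bot, viewer, finder
import cv2,numpy as np
from scipy.optimize import minimize
from scipy.spatial.transform import Rotation as Ro
D=dict(pad_blue=(.11,.07,.003),pad_orange=(.11,.07,.003),riser=(.1,.06,.03),spacer=(.1,.05,.018),nest=(.092,.06,.022),case_brass=(.05,.03,.034),case_red=(.05,.03,.034))
def f(c): return 240/np.tan(np.radians(c["vfov"]/2))
def proj(c,P):
    q=np.asarray(P)@c["R"].T+c["t"]; return q[:,:2]/q[:,2:]*f(c)+[c["cx"],c["cy"]]
def ray(c,u,v,z):
    d=c["R"].T@[(u-c["cx"])/f(c),(v-c["cy"])/f(c),1]; o=-c["R"].T@c["t"]
    return o+d*(z-o[2])/d[2]
def box(p,d,z0):
    s=np.array([[i,j,k] for i in(-.5,.5) for j in(-.5,.5) for k in(0,1)])*d
    return s@Ro.from_euler("z",p[2]).as_matrix().T+[p[0],p[1],z0]
def fit(c,mask,d,z0=0):
    """x,y,yaw(rad) of a box whose silhouette best matches mask"""
    n,l,st,_=cv2.connectedComponentsWithStats(mask.astype(np.uint8))
    mask=(l==1+np.argmax(st[1:,4])).astype(np.uint8)
    ct=max(cv2.findContours(mask,0,1)[0],key=cv2.contourArea)
    hull=np.zeros((480,640),np.float32); cv2.fillConvexPoly(hull,cv2.convexHull(ct),1)
    hull=cv2.GaussianBlur(hull,(0,0),1.2)
    def cost(p):
        h=cv2.convexHull(proj(c,box(p,d,z0)).astype(np.float32))
        m=np.zeros((480,640),np.uint8)
        cv2.fillConvexPoly(m,np.round(h*256).astype(np.int32),255,cv2.LINE_AA,8)
        return ((cv2.GaussianBlur(m.astype(np.float32)/255,(0,0),1.2)-hull)**2).sum()
    ys,xs=np.nonzero(mask); g=ray(c,xs.mean(),ys.mean(),z0+d[2]/2)
    best=min((minimize(cost,[g[0],g[1],a],method="Nelder-Mead",options=dict(initial_simplex=np.array([g[0],g[1],a])+np.array([[0,0,0],[.01,0,0],[0,.01,0],[0,0,.3]]),xatol=1e-4)) for a in np.arange(4)*np.pi/4),key=lambda r:r.fun)
    return best.x,best.fun/mask.sum()
def see(cam,thing,z0=0,top=5,c=None):
    c=c or viewer.camera(cam); out=[]
    for o in finder.outline_of(cam,thing)[:top]:
        p,e=fit(c,o["pixels"],D[thing],z0); a=(np.degrees(p[2])+90)%180-90
        print(cam,thing,"conf %.2f px %s x %.1f y %.1f yaw %.1f err %.3f r %.3f"%(o["conf"],np.round(o["extent"]).astype(int),p[0]*1e3,p[1]*1e3,a,e,np.hypot(p[0],p[1])))
        out.append((p[0],p[1],a))
    return out
def to(x,y,z,yaw):
    """tool shifts (mm) then turn (deg) to reach x,y,z (mm), long side of thing at yaw (deg) along tool x"""
    s=bot.get_obs(); R=Ro.from_euler("xyz",s["tcp_rot"],degrees=True)
    t=s["tcp_rot"][2]; dy=(yaw-t+90)%180-90
    print("tcp",np.round(s["ee_pos"]*1e3,1),np.round(s["tcp_rot"],1),"j6",round(s["q"][5],1))
    print("tool shift",np.round(R.inv().apply(np.array([x,y,z])-s["ee_pos"]*1e3),1),"az",round(-dy,1))
    R2=Ro.from_euler("xyz",[180,0,t+dy],degrees=True)
    print("shift after full turn",np.round(R2.inv().apply(np.array([x,y,z])-s["ee_pos"]*1e3),1))
E
python3 - <<'E'
from h import *
for n in ["top","scene"]:
    c=viewer.camera(n)
    for th in D:
        see(n,th,c=c)
im=cv2.imread("pics/top0.png"); cv2.imwrite("pics/crop.png",cv2.resize(im[200:390,240:490],None,fx=3,fy=3,interpolation=2))
c=viewer.camera("wrist"); cv2.imwrite("pics/w0.png",c["pixels"][:,:,::-1]); print(-c["R"].T@c["t"],c["R"],c["vfov"])
E
```

```text
top pad_blue conf 0.91 px [222 325  50  57] x 417.8 y 228.2 yaw -15.3 err 0.006 r 0.476
top pad_orange conf 0.94 px [138 269  56  55] x 538.5 y 410.3 yaw -30.6 err 0.010 r 0.677
top riser conf 0.70 px [441 320  53  54] x 428.8 y -238.9 yaw 33.7 err 0.008 r 0.491
top spacer conf 0.91 px [329 298  33  49] x 475.9 y -2.6 yaw -10.4 err 0.006 r 0.476
top spacer conf 0.65 px [286 357  50  52] x 348.4 y 85.6 yaw -47.3 err 0.006 r 0.359
top spacer conf 0.63 px [377 350  50  29] x 363.8 y -99.3 yaw 88.4 err 0.012 r 0.377
top nest conf 0.95 px [255 227  36  48] x 625.9 y 157.6 yaw 13.3 err 0.007 r 0.645
top nest conf 0.30 px [314 146  25  57] x 818.4 y 28.3 yaw 2.4 err 0.695 r 0.819
top case_brass conf 0.82 px [397 229  17  28] x 620.7 y -153.4 yaw 3.4 err 0.018 r 0.639
top case_brass conf 0.50 px [404 266  18  19] x 539.0 y -164.4 yaw -46.3 err 0.729 r 0.563
top case_red conf 0.84 px [512 274  22  24] x 521.2 y -387.8 yaw -3.5 err 0.086 r 0.650
top case_red conf 0.68 px [255 227  37  44] x 631.1 y 158.9 yaw -10.4 err 0.526 r 0.651
scene pad_blue conf 0.97 px [452 239  60  41] x 415.2 y 231.3 
[... 602 characters left out ...]
 345.9 y 89.2 yaw -46.9 err 0.010 r 0.357
scene nest conf 0.87 px [387 293  39  51] x 623.0 y 160.6 yaw 13.1 err 0.005 r 0.643
scene case_brass conf 0.72 px [177 183  27  26] x 518.1 y -384.1 yaw 5.0 err 0.067 r 0.645
scene case_brass conf 0.65 px [244 239  26  32] x 618.6 y -150.8 yaw 12.4 err 0.035 r 0.637
scene case_brass conf 0.64 px [257 216  24  18] x 537.1 y -160.6 yaw 23.7 err 0.515 r 0.561
scene case_red conf 0.65 px [177 184  25  26] x 516.7 y -385.7 yaw 1.1 err 0.024 r 0.645
[ 0.20342476 -0.51817506  0.37246002] [[ 2.26241405e-01 -9.74071196e-01 -3.62956081e-04]
 [-9.26125530e-01 -2.15220800e-01  3.09792689e-01]
 [-3.01838251e-01 -6.97517904e-02 -9.50804059e-01]] 64.38557075263996
```

View pics/crop.png

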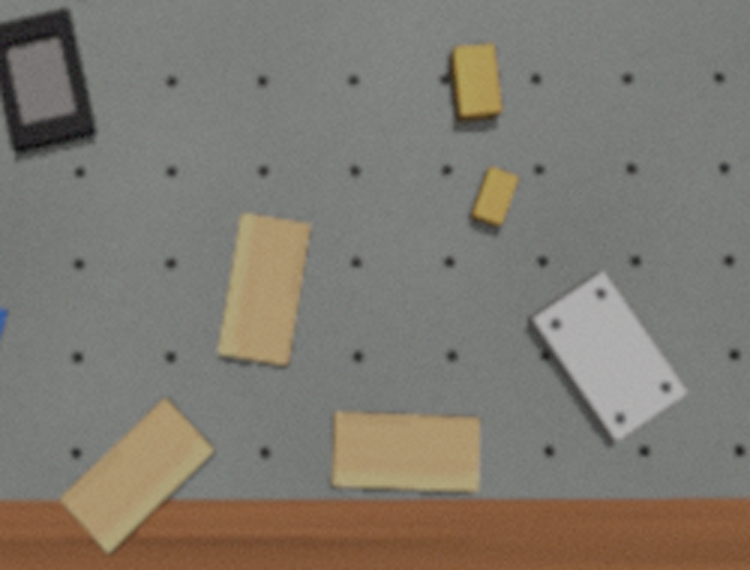

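View pics/w0.png

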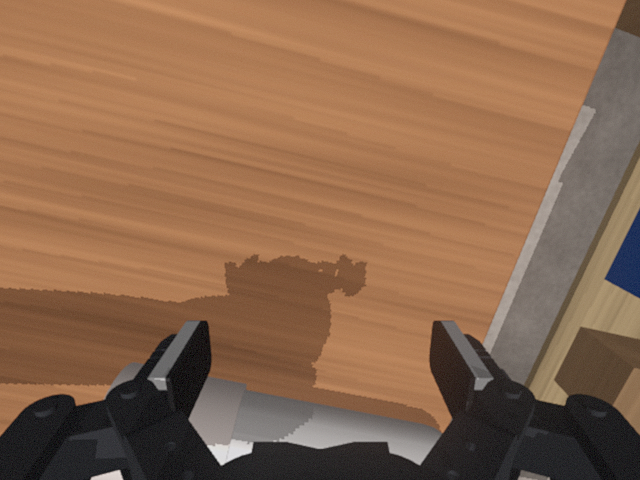

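Three plywood blocks in the top view: (329,298) at r=0.476 m, (286,357) at 0.359 and (377,350) at 0.377. The first is farthest from the base, so it is the spacer. Of the two yellow blocks, (398,228) is clearly larger than (404,266) and fits 50x30 mm, so it is the brass case; the crop confirms both. The wrist view shows only the table and the fingers at the bottom. Now to the riser.

```bash
python3 - <<'E'
from h import *
to(426.5,-238,200,34.2)
E
```

```text
tcp [ 124.7 -535.7  231.3] [-180.     0.    13.1] j6 90.0
tool shift [ 361.4 -221.5   31.3] az -21.1
shift after full turn [416.9 -76.6  31.3]
```

```bash
python3 -m inch '[[[100,0,0,0,0,0,-10.5],[100,0,0,0,0,0,-10.5],[100,60,-11,5,0,0,0],[100,60,-11,5,0,0,0],[100,60,-11,5,0,0,0],[100,60,-11,5,0,0,0],[100,60,-11,5,0,0,0],[100,60,-11,5,0,0,0]]]' 60
python3 - <<'E'
from h import *
to(426.5,-238,200,34.2)
E
```

```text
time: 2.75
ee_pos: [0.387, -0.2776, 0.2014]
tcp_rot: [180.0, -0.0, 34.1]
wrist_force: [0.2, -1.4, 0.3]
opening: 0.0851
grasp_force: 0.0
tcp [ 387.  -277.6  201.4] [180.   -0.   34.1] j6 110.2
tool shift [ 54.9 -10.6   1.4] az -0.1
shift after full turn [ 54.9 -10.5   1.4]
```

```bash
python3 -m inch '[[[100,40,-7,1,0,0,0],[100,15,-3.5,0,0,0,0],[100,0,0,0,0,0,0]]]'
python3 - <<'E'
from h import *
c=viewer.camera("wrist"); cv2.imwrite("pics/w1.png",c["pixels"][:,:,::-1])
p=see("wrist","riser",c=c,top=2)
to(p[0][0]*1e3,p[0][1]*1e3,0,p[0][2])
E
```

```text
time: 3.12
ee_pos: [0.4256, -0.2394, 0.2003]
tcp_rot: [-180.0, 0.0, 34.2]
wrist_force: [0.9, 0.2, -0.0]
opening: 0.0851
grasp_force: 0.0
wrist riser conf 0.94 px [319 217  79 117] x 429.4 y -236.3 yaw 33.0 err 0.008 r 0.490
tcp [ 424.9 -240.3  200.4] [180.    0.   34.1] j6 116.4
tool shift [  6.   -0.9 200.4] az 1.1
shift after full turn [  6.   -0.9 200.4]
```

View pics/w1.png

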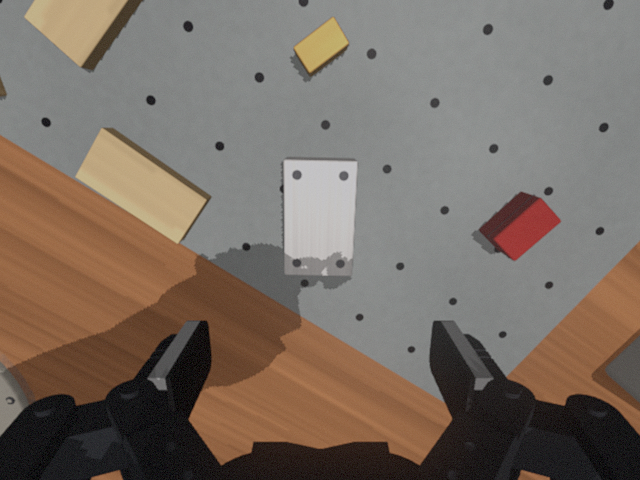

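The wrist view shows the riser upright at (320,217) between the fingers, with the red case clear at (520,227). Descending.

```bash
python3 -m inch '[[[100,6,-1,40,0,0,1],[100,0,0,50,0,0,0],[100,0,0,50,0,0,0],[100,0,0,35,0,0,0],[100,0,0,15,0,0,0],[100,0,0,6,0,0,0],[100,0,0,0,0,0,0]]]' 60
python3 -m inch '[[[0,0,0,0,0,0,0],[0,0,0,0,0,0,0],[0,0,0,0,0,0,0],[0,0,0,0,0,0,0],[0,0,0,0,0,0,0],[0,0,0,0,0,0,0]]]' 60
```

```text
time: 4.1
ee_pos: [0.4302, -0.236, 0.0053]
tcp_rot: [179.9, -0.0, 33.1]
wrist_force: [-0.5, 0.5, -0.4]
opening: 0.0855
grasp_force: 0.0
time: 4.85
ee_pos: [0.4306, -0.2357, 0.0057]
tcp_rot: [179.9, -0.0, 33.1]
wrist_force: [-0.5, -0.1, 5.8]
opening: 0.0587
grasp_force: 66.2
```

```bash
python3 -m inch '[[[0,0,0,-15,0,0,0],[0,0,0,-45,0,0,0],[0,0,0,-55,0,0,0],[0,0,0,-55,0,0,9.8],[0,0,0,0,0,0,9.8],[0,0,0,0,0,0,9.8],[0,0,0,0,0,0,9.8],[0,0,0,0,0,0,9.6]]]' 100
python3 - <<'E'
from h import *
to(339.5,251,180,-15.7)
E
```

```text
time: 5.85
ee_pos: [0.4296, -0.2352, 0.1747]
tcp_rot: [-180.0, 0.0, -16.0]
wrist_force: [-0.4, -0.1, -5.3]
opening: 0.058
grasp_force: 111.4
tcp [ 429.6 -235.2  174.7] [-180.    0.  -16.] j6 167.3
tool shift [-220.6 -442.5   -5.1] az -0.3
shift after full turn [-218.3 -443.7   -5.3]
```

The last joint would run out of range, so I'll use the opposite half turn.

```bash
for i in 1; do python3 -m inch '[[[0,0,0,0,0,0,-10.6],[0,0,0,0,0,0,-10.6],[0,0,0,0,0,0,-10.6],[0,0,0,0,0,0,-10.6],[0,0,0,0,0,0,-10.6],[0,0,0,0,0,0,-10.6],[0,0,0,0,0,0,-10.6],[0,0,0,0,0,0,-10.6]]]'; done
python3 -m inch '[[[0,0,0,0,0,0,-10.6],[0,0,0,0,0,0,-10.6],[0,0,0,0,0,0,-10.6],[0,0,0,0,0,0,-10.6],[0,0,0,0,0,0,-10.6],[0,0,0,0,0,0,-10.6],[0,0,0,0,0,0,-10.6],[0,0,0,0,0,0,-10.6]]]'
python3 - <<'E'
from h import *
to(493.5,208,180,164.3)
E
```

```text
time: 6.85
ee_pos: [0.4296, -0.2352, 0.1747]
tcp_rot: [-180.0, -0.0, 69.5]
wrist_force: [-1.0, -0.2, -5.7]
opening: 0.0578
grasp_force: 111.4
time: 7.85
ee_pos: [0.4296, -0.2352, 0.1747]
tcp_rot: [180.0, -0.0, 154.3]
wrist_force: [-0.5, 0.1, -5.1]
opening: 0.058
grasp_force: 111.4
tcp [ 429.6 -235.2  174.7] [180.   -0.  154.3] j6 -3.0
tool shift [134.8 427.   -5.2] az -10.0
shift after full turn [ 58.4 443.9  -5.3]
```

```bash
python3 -m inch '[[[0,0,0,0,0,0,-10],[0,8,62,0,0,0,0],[0,8,62,0,0,0,0],[0,8,62,0,0,0,0],[0,8,62,0,0,0,0],[0,8,62,0,0,0,0],[0,8,62,0,0,0,0],[0,8,62,0,0,0,0]]]'
python3 -m inch '[[[0,2,10,-5,0,0,0],[0,0,0,0,0,0,0],[0,0,0,0,0,0,0]]]'
python3 - <<'E'
from h import *
to(493.5,208,180,164.3)
c=viewer.camera("wrist"); cv2.imwrite("pics/w2.png",c["pixels"][:,:,::-1])
see("wrist","pad_blue",c=c,top=2)
E
```

```text
time: 8.85
ee_pos: [0.496, 0.1991, 0.1749]
tcp_rot: [-180.0, 0.0, 163.9]
wrist_force: [0.8, -0.1, -4.3]
opening: 0.0577
grasp_force: 111.6
time: 9.22
ee_pos: [0.4971, 0.206, 0.1795]
tcp_rot: [-180.0, 0.0, 163.8]
wrist_force: [-0.2, -0.1, -4.9]
opening: 0.058
grasp_force: 111.9
tcp [497.1 206.  179.5] [-180.     0.   163.8] j6 38.7
tool shift [ 4.   0.9 -0.5] az -0.5
shift after full turn [ 4.   1.  -0.5]
wrist pad_blue conf 0.69 px [321 115  96 148] x 418.5 y 229.7 yaw -15.4 err 0.002 r 0.477
```

View pics/w2.png

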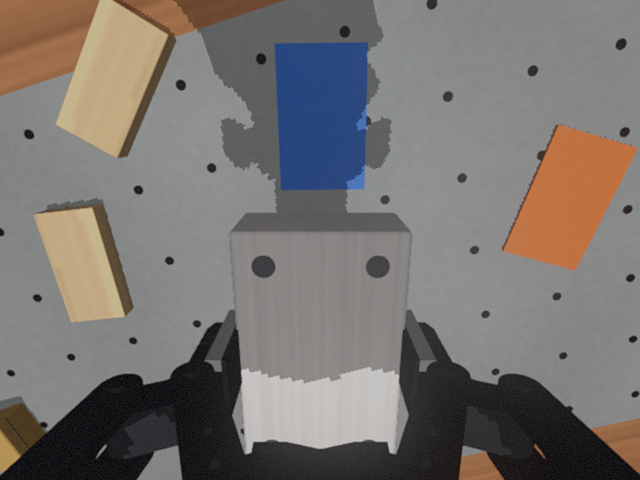

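The blue pad is fully visible at (320,115); the held riser's front edge is at row 213.

```bash
python3 - <<'E'
from h import *
to(416.9,230,10,164.5)
E
```

```text
tcp [497.2 205.8 179.5] [-180.     0.   163.8] j6 38.7
tool shift [ 83.9   0.8 169.5] az -0.7
shift after full turn [ 83.8   1.8 169.5]
```

```bash
python3 -m inch '[[[0,0,0,0,0,0,-0.7],[0,42,1,20,0,0,0],[0,42,1,40,0,0,0],[0,0,0,50,0,0,0],[0,0,0,35,0,0,0],[0,0,0,15,0,0,0],[0,0,0,7,0,0,0],[0,0,0,0,0,0,0]]]'
python3 - <<'E'
from h import *
to(416.9,230,10,164.5)
E
```

```text
time: 10.32
ee_pos: [0.4173, 0.2315, 0.0131]
tcp_rot: [180.0, 0.0, 164.6]
wrist_force: [1.1, 0.2, -4.9]
opening: 0.0583
grasp_force: 111.6
tcp [417.3 231.5  13.1] [180.    0.  164.6] j6 44.4
tool shift [ 0.  -1.6  3.1] az 0.1
shift after full turn [ 0.  -1.6  3.1]
```

```bash
python3 -m inch '[[[0,0,-1.5,2,0,0,0],[0,0,0,1.5,0,0,0],[0,0,0,1,0,0,0],[0,0,0,0.5,0,0,0],[0,0,0,0,0,0,0]]]'
```

```text
time: 10.95
ee_pos: [0.4167, 0.2301, 0.009]
tcp_rot: [179.9, 0.1, 164.6]
wrist_force: [-5.5, -3.5, 9.1]
opening: 0.058
grasp_force: 113.9
```

```bash
python3 -m inch '[[[100,0,0,-0.5,0,0,0],[100,0,0,0,0,0,0],[100,0,0,0,0,0,0],[100,0,0,0,0,0,0],[100,0,0,-15,0,0,0],[100,0,0,-50,0,0,0],[100,0,0,-60,0,0,0],[100,0,0,-60,0,0,0]]]'
python3 - <<'E'
from h import *
c=viewer.camera("wrist"); cv2.imwrite("pics/w3.png",c["pixels"][:,:,::-1])
see("wrist","riser",z0=.003,c=c,top=1)
c=viewer.camera("wrist");see("wrist","pad_blue",c=c,top=1)
to(474.3,0,200,171)
E
```

```text
time: 11.95
ee_pos: [0.4161, 0.2298, 0.1958]
tcp_rot: [180.0, 0.0, 164.6]
wrist_force: [0.4, 1.6, 0.2]
opening: 0.0856
grasp_force: 0.0
wrist riser conf 0.66 px [320 226  80 120] x 419.9 y 228.7 yaw -15.5 err 0.018 r 0.478
wrist pad_blue conf 0.79 px [317 209  85 119] x 416.1 y 229.6 yaw -16.1 err 2.605 r 0.475
tcp [416.9 230.3 194.8] [1.799e+02 1.000e-01 1.646e+02] j6 44.3
tool shift [-116.5 -206.8   -5.4] az -6.4
shift after full turn [ -92.7 -218.5   -5.2]
```

View pics/w3.png

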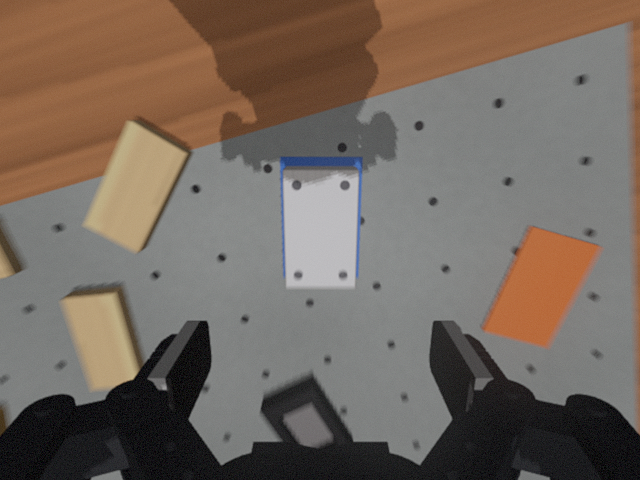

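The riser lies centred on the blue pad at (320,228), with blue showing evenly on both sides. Next the spacer.

```bash
python3 -m inch '[[[100,0,0,0,0,0,-6.4],[100,-23,-54,0,0,0,0],[100,-23,-54,0,0,0,0],[100,-23,-54,0,0,0,0],[100,-23,-56,0,0,0,0],[100,0,0,0,0,0,0],[100,0,0,0,0,0,0]]]'
python3 - <<'E'
from h import *
c=viewer.camera("wrist")
p=see("wrist","spacer",c=c,top=4)
for q in p: to(q[0]*1e3,q[1]*1e3,1,q[2])
E
```

```text
time: 13.02
ee_pos: [0.4726, 0.0003, 0.1919]
tcp_rot: [180.0, -0.1, 171.0]
wrist_force: [0.1, 0.6, -0.2]
opening: 0.0857
grasp_force: 0.0
wrist spacer conf 0.94 px [322 221  64 118] x 475.7 y -1.2 yaw -10.2 err 0.007 r 0.476
wrist spacer conf 0.93 px [176 107 147  84] x 364.1 y -97.1 yaw 87.5 err 0.004 r 0.377
wrist spacer conf 0.90 px [409  61 145 123] x 348.7 y 87.5 yaw -46.5 err 0.006 r 0.359
tcp [472.7   1.3 192.4] [ 1.800e+02 -1.000e-01  1.711e+02] j6 9.1
tool shift [ -3.5  -2.1 191.4] az 1.3
shift after full turn [ -3.3  -2.  191.4]
tcp [472.7   1.3 192.4] [ 1.800e+02 -1.000e-01  1.711e+02] j6 9.1
tool shift [  91.9 -114.   191.4] az 83.6
shift after full turn [-103.  -104.2  191.4]
tcp [472.7   1.3 192.4] [ 1.800e+02 -1.000e-01  1.711e+02] j6 9.1
tool shift [135.7  65.9 191.5] az 37.6
shift after full turn [147.9 -30.6 191.4]
```

```bash
python3 -m inch '[[[100,-3.4,-2,40,0,0,1.3],[100,0,0,50,0,0,0],[100,0,0,50,0,0,0],[100,0,0,30,0,0,0],[100,0,0,15,0,0,0],[100,0,0,5,0,0,0],[100,0,0,0,0,0,0]]]' 40
python3 -m inch '[[[0,0,0,0,0,0,0],[0,0,0,0,0,0,0],[0,0,0,0,0,0,0],[0,0,0,0,0,0,0],[0,0,0,0,0,0,0],[0,0,0,0,0,0,0]]]' 40
```

```text
time: 14.0
ee_pos: [0.4767, -0.0019, 0.0036]
tcp_rot: [180.0, 0.1, 169.7]
wrist_force: [-0.1, -1.2, 0.2]
opening: 0.0851
grasp_force: 0.0
time: 14.75
ee_pos: [0.4768, -0.0023, 0.0037]
tcp_rot: [180.0, 0.1, 169.7]
wrist_force: [-1.7, 0.1, 5.1]
opening: 0.049
grasp_force: 41.9
```

```bash
python3 -m inch '[[[0,0,0,-15,0,0,0],[0,0,0,-50,0,0,0],[0,0,0,-50,0,0,2.6],[0,0,0,0,0,0,2.6],[0,0,0,0,0,0,0]]]' 60
python3 - <<'E'
from h import *
to(420,228.9,42,164.5)
E
```

```text
time: 15.38
ee_pos: [0.4764, -0.0023, 0.1188]
tcp_rot: [180.0, 0.1, 164.5]
wrist_force: [0.2, -0.4, 0.0]
opening: 0.0484
grasp_force: 64.5
tcp [476.4  -2.3 118.8] [1.800e+02 1.000e-01 1.645e+02] j6 15.2
tool shift [116.1 207.8  76.7] az 0.0
shift after full turn [116.1 207.7  76.8]
```

```bash
python3 -m inch '[[[0,29,52,0,0,0,0],[0,29,52,0,0,0,0],[0,29,52,0,0,0,0],[0,29,51.5,0,0,0,0],[0,0,0,30,0,0,0],[0,0,0,30,0,0,0],[0,0,0,10,0,0,0],[0,0,0,0,0,0,0]]]'
python3 - <<'E'
from h import *
to(420,228.9,37,164.5)
E
```

```text
time: 16.38
ee_pos: [0.4195, 0.2283, 0.0475]
tcp_rot: [-179.9, -0.1, 164.5]
wrist_force: [-0.1, 0.4, -0.8]
opening: 0.0484
grasp_force: 64.4
tcp [419.5 228.3  47.5] [-1.799e+02 -1.000e-01  1.645e+02] j6 44.0
tool shift [-0.4  0.7 10.5] az 0.0
shift after full turn [-0.4  0.7 10.5]
```

```bash
python3 -m inch '[[[0,-0.4,0.7,5,0,0,0],[0,0,0,3,0,0,0],[0,0,0,1.5,0,0,0],[0,0,0,0.7,0,0,0],[0,0,0,0,0,0,0]]]'
```

```text
time: 17.0
ee_pos: [0.4204, 0.2293, 0.0377]
tcp_rot: [180.0, 0.0, 164.5]
wrist_force: [0.1, -0.3, 0.3]
opening: 0.0484
grasp_force: 64.4
```

```bash
python3 -m inch '[[[0,0,0,0.7,0,0,0],[0,0,0,0.5,0,0,0],[0,0,0,0,0,0,0]]]'
```

```text
time: 17.38
ee_pos: [0.4205, 0.2293, 0.0369]
tcp_rot: [180.0, 0.0, 164.5]
wrist_force: [-2.1, -1.5, 5.4]
opening: 0.0484
grasp_force: 65.0
```

```bash
python3 -m inch '[[[100,0,0,0,0,0,0],[100,0,0,0,0,0,0],[100,0,0,0,0,0,0],[100,0,0,0,0,0,0],[100,0,0,-15,0,0,0],[100,0,0,-50,0,0,0],[100,0,0,-60,0,0,0],[100,0,0,-40,0,0,0]]]'
python3 - <<'E'
from h import *
c=viewer.camera("wrist"); cv2.imwrite("pics/w4.png",c["pixels"][:,:,::-1])
see("wrist","spacer",z0=.033,c=c,top=3)
c=viewer.camera("wrist");see("wrist","riser",z0=.003,c=c,top=1)
to(624.5,159,200,193)
E
```

```text
time: 18.38
ee_pos: [0.4207, 0.2294, 0.2054]
tcp_rot: [179.9, 0.1, 164.5]
wrist_force: [1.5, -0.4, -0.9]
opening: 0.0852
grasp_force: 0.0
wrist spacer conf 0.98 px [320 219  68 118] x 419.4 y 229.1 yaw -15.5 err 0.012 r 0.478
wrist spacer conf 0.97 px [ 17 240  35  61] x 360.5 y -69.6 yaw -90.0 err 0.037 r 0.367
wrist spacer conf 0.73 px [143 177 112 133] x 351.7 y 102.1 yaw -48.2 err 0.178 r 0.366
wrist riser conf 0.91 px [317 215  80 118] x 419.7 y 228.9 yaw -15.7 err 0.054 r 0.478
tcp [420.8 229.5 202.6] [1.799e+02 1.000e-01 1.645e+02] j6 44.1
tool shift [-215.2  -13.5    2.9] az -28.5
shift after full turn [-182.7 -114.5    2.6]
```

View pics/w4.png

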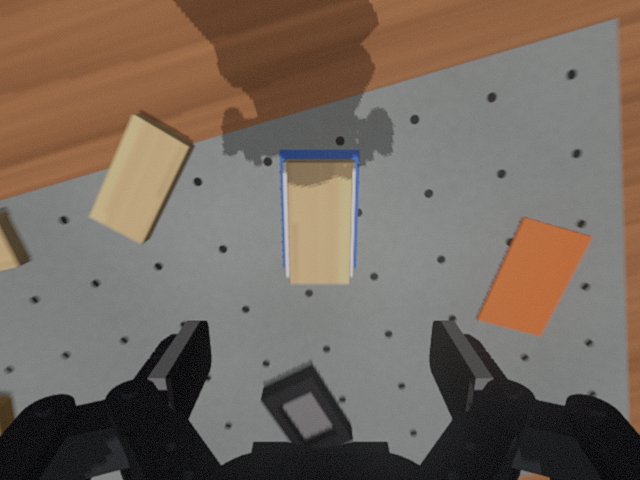

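The spacer sits centred on the riser at (320,222), with even white strips left and right. Next the nest.

```bash
python3 -m inch '[[[100,0,0,0,0,0,-9.5],[100,0,0,0,0,0,-9.5],[100,0,0,0,0,0,-9.5],[100,-46,-28.5,0,0,0,0],[100,-46,-28.5,0,0,0,0],[100,-46,-28.5,0,0,0,0],[100,-45,-29,0,0,0,0],[100,0,0,0,0,0,0]]]'
python3 - <<'E'
from h import *
c=viewer.camera("wrist")
for q in see("wrist","nest",c=c,top=1): to(q[0]*1e3,q[1]*1e3,2,q[2])
E
```

```text
time: 19.58
ee_pos: [0.6262, 0.1571, 0.1971]
tcp_rot: [-180.0, -0.3, -167.1]
wrist_force: [-0.8, -0.8, 0.2]
opening: 0.0857
grasp_force: 0.0
wrist nest conf 0.63 px [324 220  74 107] x 626.2 y 158.6 yaw 12.6 err 0.008 r 0.646
tcp [624.  158.5 199.6] [ 180.    -0.2 -167. ] j6 1.3
tool shift [ -2.8  -0.5 197.6] az 0.4
shift after full turn [ -2.1  -0.4 197.6]
```

```bash
python3 -m inch '[[[100,-2.3,-0.5,45,0,0,0.4],[100,0,0,50,0,0,0],[100,0,0,50,0,0,0],[100,0,0,32,0,0,0],[100,0,0,15,0,0,0],[100,0,0,5,0,0,0],[100,0,0,0,0,0,0]]]' 40
python3 -m inch '[[[0,0,0,0,0,0,0],[0,0,0,0,0,0,0],[0,0,0,0,0,0,0],[0,0,0,0,0,0,0],[0,0,0,0,0,0,0]]]' 40
python3 -m inch '[[[0,0,0,-15,0,0,0],[0,0,0,-50,0,0,0],[0,0,0,-60,0,0,9.2],[0,0,0,0,0,0,9.2],[0,0,0,0,0,0,9.2],[0,0,0,0,0,0,0]]]' 60
python3 - <<'E'
from h import *
to(419.5,229.1,70,164.5)
E
```

```text
time: 20.55
ee_pos: [0.6272, 0.1593, 0.0058]
tcp_rot: [180.0, 0.1, -167.4]
wrist_force: [-0.7, 0.3, 0.6]
opening: 0.0855
grasp_force: 0.0
time: 21.18
ee_pos: [0.6276, 0.1591, 0.0059]
tcp_rot: [180.0, 0.1, -167.4]
wrist_force: [-1.0, 0.2, 5.8]
opening: 0.059
grasp_force: 44.0
time: 21.92
ee_pos: [0.6269, 0.1589, 0.1302]
tcp_rot: [180.0, 0.0, 165.1]
wrist_force: [0.1, 1.2, -1.3]
opening: 0.0584
grasp_force: 66.2
tcp [626.9 158.9 130.2] [180.    0.  165.1] j6 29.2
tool shift [218.5  14.4  60.1] az 0.6
shift after full turn [218.6  12.2  60.2]
```

```bash
python3 -m inch '[[[0,0,0,0,0,0,0.6],[0,54,3,0,0,0,0],[0,54,3,0,0,0,0],[0,54,3,0,0,0,0],[0,55,3,0,0,0,0],[0,0,0,30,0,0,0],[0,0,0,30,0,0,0],[0,0,0,0,0,0,0]]]'
python3 - <<'E'
from h import *
to(420.8,228.8,58,164.5)
E
```

```text
time: 22.92
ee_pos: [0.4196, 0.2282, 0.0677]
tcp_rot: [-179.9, -0.2, 164.5]
wrist_force: [-0.0, 0.3, 0.6]
opening: 0.0581
grasp_force: 66.2
tcp [419.6 228.2  67.7] [-179.9   -0.2  164.5] j6 44.0
tool shift [-1.   0.9  9.7] az 0.0
shift after full turn [-1.   0.9  9.7]
```

```bash
python3 -m inch '[[[0,-0.6,0.7,4.5,0,0,0],[0,0,0,3,0,0,0],[0,0,0,1.5,0,0,0],[0,0,0,0.7,0,0,0],[0,0,0,0.5,0,0,0],[0,0,0,0,0,0,0]]]'
```

```text
time: 23.68
ee_pos: [0.4218, 0.2293, 0.0592]
tcp_rot: [180.0, 0.0, 164.4]
wrist_force: [-0.1, -0.3, -0.9]
opening: 0.0585
grasp_force: 66.2
```

```bash
python3 -m inch '[[[0,0.8,0,0.8,0,0,0],[0,0,0,0.7,0,0,0],[0,0,0,0.6,0,0,0],[0,0,0,0.5,0,0,0],[0,0,0,0,0,0,0]]]'
```

```text
time: 24.3
ee_pos: [0.421, 0.2296, 0.057]
tcp_rot: [180.0, 0.0, 164.4]
wrist_force: [-1.3, -1.1, 4.7]
opening: 0.0579
grasp_force: 66.8
```

```bash
python3 -m inch '[[[100,0,0,0,0,0,0],[100,0,0,0,0,0,0],[100,0,0,0,0,0,0],[100,0,0,0,0,0,0],[100,0,0,-15,0,0,0],[100,0,0,-50,0,0,0],[100,0,0,-50,0,0,0],[100,0,0,-40,0,0,0]]]'
python3 - <<'E'
from h import *
c=viewer.camera("wrist"); cv2.imwrite("pics/w5.png",c["pixels"][:,:,::-1])
see("wrist","nest",z0=.051,c=c,top=1)
for a in (188,8): to(619.6,-152,200,a)
E
```

```text
time: 25.3
ee_pos: [0.4211, 0.2296, 0.2149]
tcp_rot: [179.9, 0.1, 164.4]
wrist_force: [0.6, 0.2, -0.5]
opening: 0.0853
grasp_force: 0.0
wrist nest conf 0.91 px [319 226  79 116] x 419.6 y 229.4 yaw -15.6 err 0.004 r 0.478
tcp [422.3 230.3 217.3] [179.7   0.3 164.4] j6 44.2
tool shift [-292.6 -315.3   17.2] az -23.6
shift after full turn [-142.1 -406.    17.3]
tcp [422.3 230.3 217.3] [179.7   0.3 164.4] j6 44.2
tool shift [-292.6 -315.3   17.2] az -23.6
shift after full turn [-142.1 -406.    17.3]
```

View pics/w5.png

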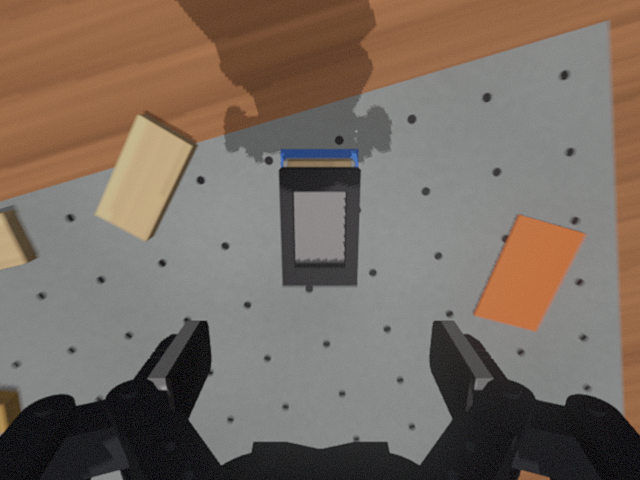

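The nest is in place on the spacer at (320,228), pocket up. Next the brass case.

```bash
python3 -m inch '[[[100,0,0,0,0,0,-10.6],[100,0,0,0,0,0,-10.6],[100,-22,-58,0,0,0,0],[100,-22,-58,0,0,0,0],[100,-22,-58,0,0,0,0],[100,-22,-58,0,0,0,0],[100,-22,-58,0,0,0,0],[100,-22,-58,0,0,0,0]]]'
python3 -m inch '[[[100,-22,-58,17,0,0,0],[100,0,0,0,0,0,0],[100,0,0,0,0,0,0]]]'
python3 - <<'E'
from h import *
c=viewer.camera("wrist"); cv2.imwrite("pics/w6.png",c["pixels"][:,:,::-1])
for q in see("wrist","case_brass",c=c,top=3): to(q[0]*1e3,q[1]*1e3,16,q[2])
E
```

```text
time: 26.4
ee_pos: [0.5869, -0.1059, 0.2119]
tcp_rot: [-180.0, 0.0, -174.4]
wrist_force: [0.4, 0.3, 1.0]
opening: 0.0851
grasp_force: 0.0
time: 26.78
ee_pos: [0.6129, -0.1579, 0.195]
tcp_rot: [180.0, -0.0, -174.4]
wrist_force: [-0.5, 0.6, -0.7]
opening: 0.0851
grasp_force: 0.0
wrist case_brass conf 0.74 px [325 231  36  65] x 620.4 y -152.5 yaw 5.0 err 0.016 r 0.639
wrist case_brass conf 0.60 px [323 133  52  53] x 545.2 y -164.7 yaw -21.9 err 0.725 r 0.569
tcp [ 613.  -156.9  196. ] [-1.800e+02  1.000e-01 -1.743e+02] j6 -20.0
tool shift [ -7.6   3.7 180. ] az 0.7
shift after full turn [ -7.7   3.8 180. ]
tcp [ 613.  -156.9  196. ] [-1.800e+02  1.000e-01 -1.743e+02] j6 -20.0
tool shift [ 68.5  -1.  179.9] az 27.5
shift after full turn [ 60.1 -32.5 180. ]
```

View pics/w6.png

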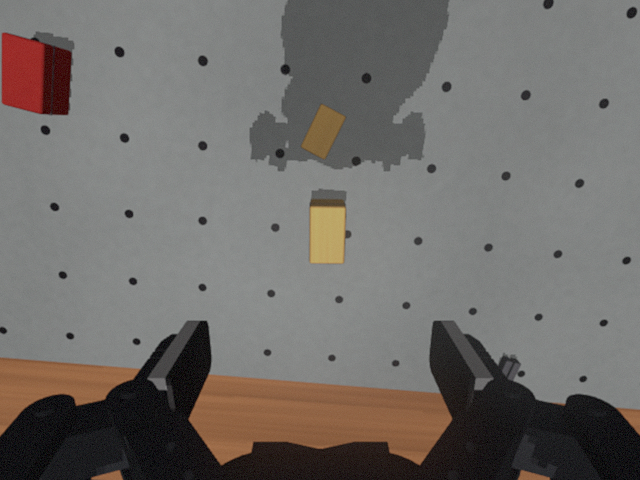

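The large brass case is at (325,231), the smaller look-alike at (323,133), and the red case and pliers are clear of the fingers. Grasping at TCP z ≈ 16 mm so the fingertips stay above the nest's rim later.

```bash
python3 -m inch '[[[100,-7.8,3.8,45,0,0,0.7],[100,0,0,50,0,0,0],[100,0,0,50,0,0,0],[100,0,0,25,0,0,0],[100,0,0,10,0,0,0],[100,0,0,0,0,0,0],[100,0,0,0,0,0,0]]]' 30
python3 -m inch '[[[0,0,0,0,0,0,0],[0,0,0,0,0,0,0],[0,0,0,0,0,0,0],[0,0,0,0,0,0,0],[0,0,0,0,0,0,0],[0,0,0,0,0,0,0],[0,0,0,0,0,0,0]]]' 30
python3 -m inch '[[[0,0,0,-15,0,0,0],[0,0,0,-50,0,0,0],[0,0,0,-60,0,0,10],[0,0,0,-30,0,0,10.3],[0,0,0,0,0,0,0],[0,0,0,0,0,0,0]]]' 60
python3 - <<'E'
from h import *
to(419.6,229.4,100,164.4)
E
```

```text
time: 27.75
ee_pos: [0.6215, -0.1533, 0.017]
tcp_rot: [-180.0, 0.1, -175.1]
wrist_force: [0.5, 0.3, -0.6]
opening: 0.0856
grasp_force: 0.0
time: 28.62
ee_pos: [0.6208, -0.1535, 0.0154]
tcp_rot: [-180.0, 0.0, -175.1]
wrist_force: [-0.8, -0.5, 4.6]
opening: 0.0294
grasp_force: 30.7
time: 29.38
ee_pos: [0.6202, -0.1532, 0.169]
tcp_rot: [-180.0, -0.1, 164.8]
wrist_force: [0.6, -0.2, -1.4]
opening: 0.0285
grasp_force: 60.5
tcp [ 620.2 -153.2  169. ] [-1.800e+02 -1.000e-01  1.648e+02] j6 1.4
tool shift [294.  316.4  69.5] az 0.4
shift after full turn [296.1 314.6  69. ]
```

```bash
python3 -m inch '[[[0,0,0,0,0,0,0.4],[0,42,45,0,0,0,0],[0,42,45,0,0,0,0],[0,42,45,0,0,0,0],[0,42,45,0,0,0,0],[0,42,45,0,0,0,0],[0,42,45,0,0,0,0],[0,43,44,0,0,0,0]]]'
python3 -m inch '[[[0,0,0,30,0,0,0],[0,0,0,30,0,0,0],[0,0,0,10,0,0,0],[0,0,0,0,0,0,0],[0,0,0,0,0,0,0]]]'
python3 - <<'E'
from h import *
to(420.1,229.3,76.6,164.4); to(420.1,229.3,76.6,164.4)
E
```

```text
time: 30.38
ee_pos: [0.4206, 0.2304, 0.1691]
tcp_rot: [-180.0, -0.0, 164.2]
wrist_force: [1.4, 0.2, -0.5]
opening: 0.0286
grasp_force: 60.5
time: 31.0
ee_pos: [0.4227, 0.2291, 0.1011]
tcp_rot: [179.9, 0.1, 164.2]
wrist_force: [0.1, 0.2, -0.5]
opening: 0.0288
grasp_force: 60.5
tcp [422.7 229.1 101.1] [1.799e+02 1.000e-01 1.642e+02] j6 44.3
tool shift [ 2.6 -0.5 24.5] az -0.2
shift after full turn [ 2.6 -0.5 24.5]
tcp [422.7 229.1 101.1] [1.799e+02 1.000e-01 1.642e+02] j6 44.3
tool shift [ 2.6 -0.5 24.5] az -0.2
shift after full turn [ 2.6 -0.5 24.5]
```

```bash
python3 -m inch '[[[0,2.3,-0.4,7,0,0,0],[0,0,0,0,0,0,0],[0,0,0,0,0,0,0]]]'
python3 - <<'E'
from h import *
to(420.1,229.3,76.6,164.4)
c=viewer.camera("wrist"); cv2.imwrite("pics/w7.png",c["pixels"][:,:,::-1])
E
```

```text
time: 31.38
ee_pos: [0.4199, 0.2293, 0.0932]
tcp_rot: [180.0, 0.0, 164.2]
wrist_force: [-0.6, 0.1, -1.4]
opening: 0.0285
grasp_force: 60.5
tcp [419.9 229.3  93.2] [180.    0.  164.2] j6 44.4
tool shift [-0.2  0.1 16.6] az -0.2
shift after full turn [-0.2  0.1 16.6]
```

View pics/w7.png

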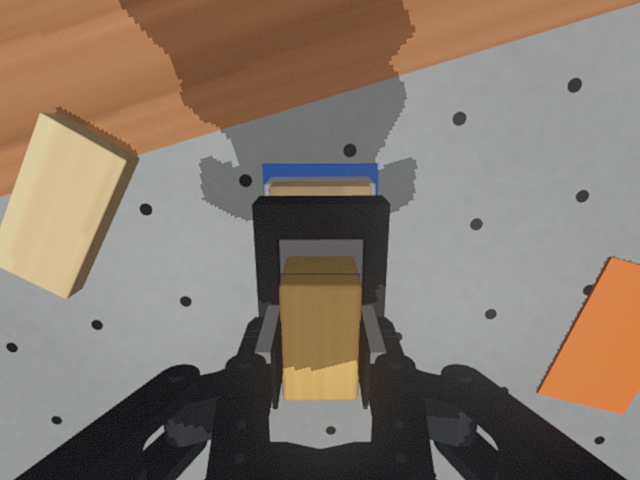

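The case hangs just over the pocket: bottom edge at columns 287–353 (row 257), pocket mouth at 279–363, so it is centred sideways. Lowering.

```bash
python3 -m inch '[[[0,0,0,6,0,0,0],[0,0,0,4,0,0,0],[0,0,0,3,0,0,0],[0,0,0,1.5,0,0,0],[0,0,0,0.5,0,0,0],[0,0,0,0,0,0,0]]]'
```

```text
time: 32.17
ee_pos: [0.4199, 0.2293, 0.0782]
tcp_rot: [180.0, 0.0, 164.2]
wrist_force: [-0.2, -0.2, -1.2]
opening: 0.0284
grasp_force: 60.5
```

```bash
python3 -m inch '[[[0,0,0,0.8,0,0,0],[0,0,0,0.6,0,0,0],[0,0,0,0.4,0,0,0],[0,0,0,0,0,0,0]]]'
```

```text
time: 32.67
ee_pos: [0.4198, 0.2293, 0.0764]
tcp_rot: [180.0, 0.0, 164.2]
wrist_force: [-0.8, -0.6, 1.3]
opening: 0.0285
grasp_force: 60.8
```

```bash
python3 -m inch '[[[100,0,0,0.2,0,0,0],[100,0,0,0,0,0,0],[100,0,0,0,0,0,0],[100,0,0,0,0,0,0],[100,0,0,-15,0,0,0],[100,0,0,-50,0,0,0],[100,0,0,-50,0,0,0],[100,0,0,0,0,0,0]]]'
python3 - <<'E'
from h import *
c=viewer.camera("wrist"); im=c["pixels"][:,:,::-1]; cv2.imwrite("pics/w8.png",im)
see("wrist","case_brass",z0=.061,c=c,top=1)
c=viewer.camera("wrist");see("wrist","nest",z0=.051,c=c,top=1)
s=viewer.camera("scene")["pixels"][150:350,360:560,::-1]
cv2.imwrite("pics/end.png",np.hstack([cv2.resize(im[100:400,170:470],(400,400)),cv2.resize(s,(400,400))]))
E
```

```text
time: 33.67
ee_pos: [0.4213, 0.2301, 0.1963]
tcp_rot: [179.7, 0.3, 164.2]
wrist_force: [-0.0, 0.7, -0.4]
opening: 0.0851
grasp_force: 0.0
wrist case_brass conf 0.69 px [  6 417  13  30] x 493.5 y -102.6 yaw 57.7 err 0.072 r 0.504
wrist nest conf 0.58 px [319 236  89 127] x 419.7 y 229.3 yaw -15.7 err 0.011 r 0.478
```

View pics/end.png

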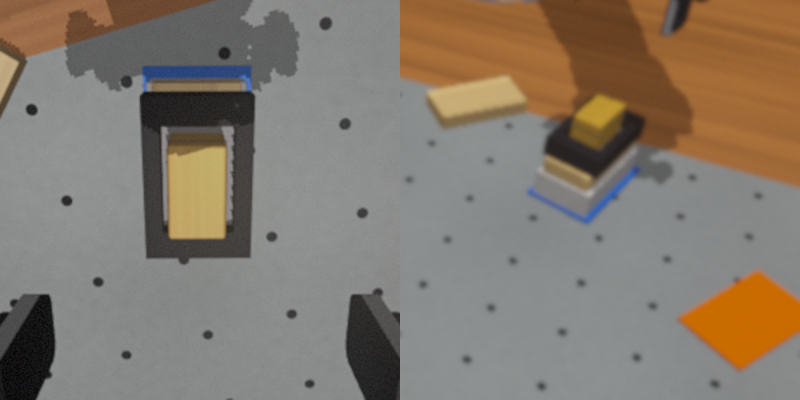

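The close view shows the brass case seated in the pocket at (197,190) with gaps all round. The scene view shows the full stack upright on the blue pad. Handing in.

```bash
python3 -c "
from workcell import bot
print(bot.job_done())"
```

```text
the job is handed in; nothing more can be done
None
```

The stack is built on the blue pad in the order riser, spacer, nest and brass case, and I handed it in after about 34 s of robot time; the last pictures show the case seated in the pocket and the stack upright, but the judge returned no verdict.

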